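Bring the square dish under the bench magnifier

TASK

With a finger, push the arms of the parts carousel round until its square dish stands over the flat foot bar, in line between the hub and the magnifier's post; only then push the magnifier's arm round until its lens is centred over that dish. Only push, lift nothing: the heavy stand stays where it is, and the pen cup, bottle, cardboard box and screwdriver around it are left alone.

Things in the scene. Friction and masses are not known exactly. Their poses are not given: they have to be found in the camera images.
- stand: Loose, heavy (3.5 kg) dark steel foot of the inspection stand; it slides or tips if pushed harder than about 15 N. Origin on the table under the hub; x axis along the flat foot bar from the hub to the magnifier's post, 220 mm away; z up. Disc 130 mm across and 12 mm high under the hub, disc 80 mm across and 12 mm high under the post, joined by the bar, 30 mm wide, 10 mm high.
- hub_axis (a point): Point on the carousel's vertical axis at the mid-height of its four arms, 43 mm above the table. Arms: level aluminium bars 90 degrees apart, 10 mm wide, 38 to 48 mm above the table, bare from 24 to 84 mm from the axis; free space between and under them down to the foot. Hub 48 mm across, 50 mm high, with a 20 mm nut up to 62 mm.
- carousel (a joint): Turn of the carousel, rad, counter-clockwise seen from above; 0 or any whole number of turns (6.283) = square dish at the viewing spot. It can be turned either way past a full turn, starts 0.8 to 5.48. Rubbing friction of 0.08 N m holds it where it is left (about 1 N at the arms).
- square_dish (a point): Centre of the mouth of the square dish (52 mm sides, a small green board in it) at the end of one arm, 110 mm from the axis, 58 mm above the table; turns with the carousel. The other three arms end in round dishes (52 mm across) at the same radius. All dishes are grey, 38 to 58 mm above the table, reach out to 139 mm from the axis; their contents are fixed.
- viewing_spot (a point): Point over the foot bar, 110 mm from the hub axis towards the post and 58 mm above the table: where the centre of the square dish has to come. It stays with the stand.
- post_axis (a point): Point on the vertical axis of the magnifier's post, at the mid-height of the magnifier's arm (130 mm above the table). Post 12 mm across, with a black collar 24 mm across from 121 to 139 mm above the table, nothing above it.
- magnifier (a joint): Turn of the magnifier's arm about the post, rad, clockwise seen from above; 0 = arm points at the hub, lens centred over the viewing spot. It starts at 1.2 to 1.9, on the robot's side, so it is pushed counter-clockwise. Range -0.8 to 2.4, no stop at 0; friction of 0.05 N m holds it where it is left. Arm: level bar 9 mm wide, 125 to 135 mm above the table, bare from 12 to 73 mm from the post's axis.
- lens_center (a point): Centre of the round lens at the end of the magnifier's arm, 110 mm from the post's axis and 130 mm above the table; black rim 74 mm across and 10 mm high. The lens hangs 72 mm above the dishes.
- pen_cup: Bystander: loose steel cup, 68 mm across and 90 mm high, with pens that stick out to 160 mm above the table. Origin at the centre of its underside.
- flux_bottle: Bystander: loose black bottle, 50 mm across, 90 mm high. Origin at the centre of its underside.
- card_box: Bystander: loose open cardboard box, 80 x 100 x 35 mm high. Origin at the centre of its underside.
- screwdriver: Bystander: loose screwdriver lying flat, 190 mm long, orange handle. Origin under its middle.

How it is judged:
On the way, in this order (a step that is already met when the one before it is completed fails the run):
1. the square dish is brought to rest over the foot bar, within 12 mm of the viewing spot, while the lens is still more than 50 mm aside (horizontal distance between square_dish and viewing_spot below 0.012 m and horizontal distance between lens_center and viewing_spot above 0.05 m and velocity of joint carousel between -0.06 and 0.06 rad/s), for 0.2 s.
2. the lens is swung over the square dish, within 15 mm of its centre seen from above (horizontal distance between square_dish and viewing_spot below 0.012 m and horizontal distance between lens_center and square_dish below 0.015 m), for 0.2 s.
At the end, for the whole second after the job is handed in: Square dish within 12 mm (horizontally) of the viewing spot over the foot bar, lens centre within 15 mm (horizontally) of the square dish's centre, both at rest (all of step 2 and velocity of joint carousel between -0.06 and 0.06 rad/s and velocity of joint magnifier between -0.06 and 0.06 rad/s); the robot touches nothing.
It fails at once if the stand is dragged more than 20 mm, lifted or tipped (distance of stand from where it was at the start of the episode above 0.02 m or angle between stand's own z axis and vertical above 0.1 rad).
It fails at once if a bystander (pen cup, bottle, cardboard box, screwdriver) is moved more than 20 mm or lifted (distance of any of pen_cup, flux_bottle, card_box, screwdriver from where it was at the start of the episode above 0.02 m).
It also fails if it takes over 72 s, if anything falls off the work surface, if the arm or the gripper's body presses on something with over 40 N, if the wrist force passes 120 N, or if a joint passes its speed limit or range.

ROBOT

A 6-joint arm with a two-finger parallel gripper is mounted at the origin on the work surface. World frame = base frame: x ahead of the robot, y to its left, z up, the work surface at z = 0. Lengths are in m, angles in rad, forces in N, time in s.
With the tool pointing down it reaches from about 0.275 to 0.775 m from the base axis. Payload 14.6 kg.
Tool frame: the origin (TCP) lies between the finger pads; the fingertips stand 11 mm ahead of it and the grasp point (between the pads) lies 8 mm behind it; z points along the fingers, y is the line along which they close (so a half turn about z gives the same grasp; the last joint's range is limited). The gripper opens to 85 mm and grips with 20 to 120 N. Pads are 22 mm wide; open, the fingers measure 114 mm over their backs; the gripper's body (76 mm by 85 mm) begins 54 mm behind the grasp point. The pads swing forward as they close: fully open they stand 13 mm farther back than shut.
Start: joints at [-1.373, 0.263, -0.048, 1.259, 0, 1.415], TCP at [0.181, -0.493, 0.242] pointing down, gripper open.
Joint ranges: [-2.65, 2.65], [-0.89, 1.7], [-1.18, 1.37], [-2.13, 2.11], [-1.35, 1.29], [-3.14, 3.14]. Speed limits (rad/s): [1.89, 1.89, 2.57, 2.79, 3.14, 3.14].

INTERFACE

Orientations are given as a rotation vector (axis times angle).
In Python, from bench import robot gives the robot as it stands.
- The arm moves only by the shell command python3 -m inch 'ROWS' [OPENING]. ROWS is JSON, a list of rows, each an object with "travel": the shift along the tool's x, y, z in cm, a list of three; "delta_rot": the turn, a rotation vector about the tool's x, y, z in rad, a list of three. In form: [{"travel": [x, y, z], "delta_rot": [ax, ay, az]}, ...]. A call has 1 to 20 rows; each row shifts and turns the commanded pose from where the row before left it, along the tool's axes as they then stand; what a row does not reach is not made up. A row lasts 1/8 s, in which the tool goes at most 62.5 mm and 10.7 degrees, less where a joint would pass 70% of its speed; a pose out of reach is approached as far as the arm can. A call with a gripper value outside its range is refused whole. OPENING is the opening, from 0 (shut) to 1 (fully open), set as the call begins (- or left out, the last holds). The fingers move at their own pace and stop on an object; the grip force is fixed at half the most. Time passes only in rows, so rows that do not move let the fingers close. It gives the time, the measured TCP pose, the force, the opening and the grip force at its end, in the units of the state.
- robot.sense(): the state, without advancing time (a new reading comes with each control period).
- robot.capture(name): name is "side" or "top" or "wrist"; returns the picture (480x640x3 uint8, red, green, blue); there is no depth.
- robot.calibration(name): a dict with "camera_matrix" (3x3 intrinsics, pixels), "view" (4x4, takes a point from world to camera coordinates). Camera axes: x right, y down, z forward; pixel columns grow to the right and rows downward; lengths in m; the calibration is good to about 2 mm. A picture is of the moment at which its call begins: read the wrist's pose just before it. calibration takes no time and is no camera call; for the wrist camera it gives the pose at the moment of the call.
- robot.hand_in(): hands the job in; it is judged then, once.
The state is a dict: "time": time; "qpos": joint angles; "joint_velocities": joint speeds; "effort": joint torques, N m; "ee_pos": TCP position; "ee_rot": TCP orientation; "force": force on the tool from outside, world axes, zero at the start; "wrist_torque": the same for the moment, N m; "finger_gap": opening from 0.0 (shut) to 1.0 (fully open); "gripper_force": force on a finger pad.
Only numpy, scipy, OpenCV 4.12 (cv2) and the standard library are available. Lean on these libraries where they do the work, as an engineer would, in place of code of your own. Each camera call takes 0.05 s, during which the arm holds its last target. There are 200 camera calls.

## Working session

There is one attempt and no reset: what is moved stays moved. The work goes in short steps, Python scripts to look and compute and a shell command to move; the robot and the scene stay as the last step left them, time stands still between calls to the robot, and variables do not carry over. Pictures are saved under pics/ and viewed, at most 10 in all, crops included, and the job is handed in when it is done.

```bash
mkdir -p pics; ls; python3 - <<'E'
from bench import robot
import cv2
for n in("top","side"):
    im=robot.capture(n); cv2.imwrite(f"pics/{n}0.png",im[:,:,::-1])
    c=robot.calibration(n); print(n,c)
s=robot.sense(); print(s['time'],s['ee_pos'],s['ee_rot'],s['finger_gap'])
E
```

```text
pics
top {'camera_matrix': array([[533.00903876,   0.        , 321.81149295],
       [  0.        , 533.00903876, 235.94266432],
       [  0.        ,   0.        ,   1.        ]]), 'view': array([[-0.01670163, -0.99975933, -0.01422486, -0.01008569],
       [-0.98038297,  0.01916906, -0.19616771,  0.58447518],
       [ 0.19639318,  0.01066949, -0.98046718,  0.94858609],
       [ 0.        ,  0.        ,  0.        ,  1.        ]])}
side {'camera_matrix': array([[609.15633971,   0.        , 316.71051015],
       [  0.        , 609.15633971, 237.02792974],
       [  0.        ,   0.        ,   1.        ]]), 'view': array([[-0.92990686, -0.36704897,  0.02341561,  0.51134722],
       [-0.19773989,  0.44525646, -0.87329584,  0.23246885],
       [ 0.31011638, -0.81671399, -0.48662726,  0.9866342 ],
       [ 0.        ,  0.        ,  0.        ,  1.        ]])}
0.1 [ 0.18135143 -0.49243664  0.24188413] [-3.09193229e+00 -5.51078957e-01 -8.96865465e-07] 1.0033064225237833
```

View pics/top0.png

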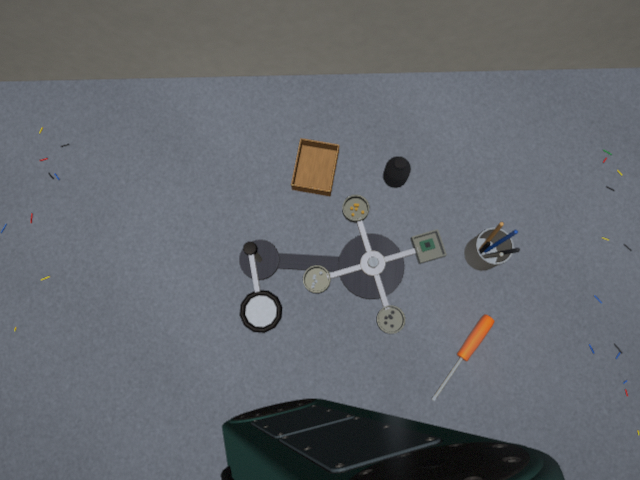

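View pics/side0.png

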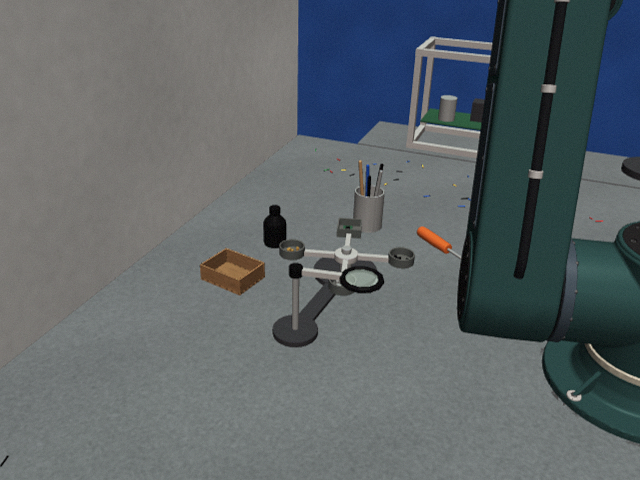

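The top view shows the hub nut at about (373,262), post collar (251,248), square dish (428,247), lens (261,311), box (316,167), bottle (397,171), cup (492,252) and screwdriver from (434,400) to (490,318). I'll enlarge a crop for precision.

```bash
python3 - <<'E'
import cv2
im=cv2.imread("pics/top0.png")[190:340,230:530]
cv2.imwrite("pics/crop0.png",cv2.resize(im[:, :230],None,fx=3.4,fy=3.4,interpolation=cv2.INTER_CUBIC))
E
cat > h.py <<'E'
import numpy as np
from bench import robot
def px2w(uv,z,cam="top"):
    c=robot.calibration(cam);K=c["camera_matrix"];V=c["view"];R=V[:3,:3];t=V[:3,3]
    d=R.T@np.linalg.inv(K)@np.array([uv[0],uv[1],1.]);o=-R.T@t
    return o+d*(z-o[2])/d[2]
def w2px(p,cam="top"):
    c=robot.calibration(cam);q=c["camera_matrix"]@(c["view"][:3,:3]@np.array(p)+c["view"][:3,3]);return q[:2]/q[2]
E
```

```text
(no output)
```

View pics/crop0.png

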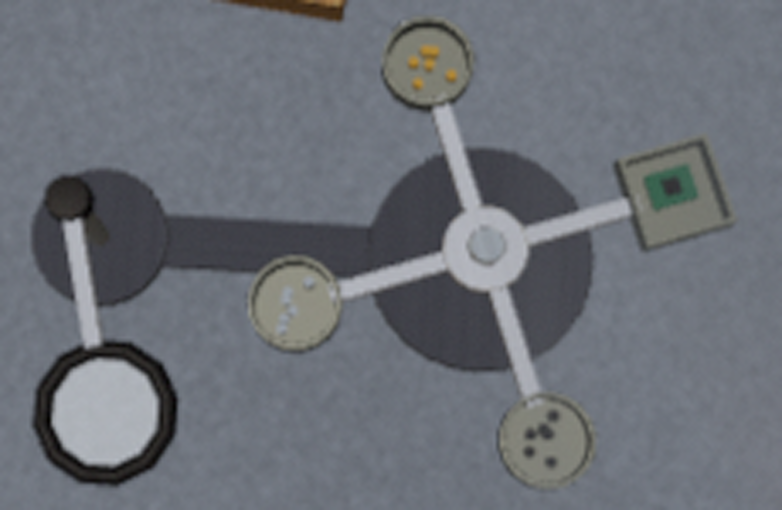

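Crop: nut (486,243), square dish mouth (675,194), round dishes (428,63), (295,304), (545,441), collar (68,197), lens (105,412), foot discs (482,260), (99,237).

```bash
python3 - <<'E'
from h import *
P={}
for n,(x,y),z in [("nut",(486,243),.062),("hubtop",(485,248),.05),("sq",(675,194),.058),("rN",(428,63),.058),("rW",(295,304),.058),("rS",(545,441),.058),("collar",(68,197),.139),("lens",(105,412),.135),("dpost",(99,237),.012),("dhub",(482,260),.012)]:
    P[n]=px2w((230+x/3.4,190+y/3.4),z)[:2]; print(n,P[n].round(4))
for n,uv,z in [("cup",(493,247),.09),("bottle",(397,178),.03),("box1",(292,190),.035),("box2",(332,195),.035),("box3",(340,147),.035),("box4",(303,140),.035),("sd_tip",(434,400),.005),("sd_end",(490,317),.015)]:
    print(n,px2w(uv,z)[:2].round(3))
h=(P["sq"]+P["rN"]+P["rW"]+P["rS"])/4
print("hub",h)
hub=np.mean([P["nut"],P["hubtop"],h,P["dhub"]],0);post=np.mean([P["collar"],P["dpost"]],0)
print(hub,post,np.linalg.norm(post-hub))
a=lambda v:np.arctan2(v[1],v[0])
print("base ang",a(post-hub),"r",[np.linalg.norm(P[k]-hub) for k in("sq","rN","rW","rS")],np.linalg.norm(P["lens"]-post))
print("carousel",(a(P["sq"]-hub)-a(post-hub))%6.283,"others",[(a(P[k]-hub)-a(post-hub))%6.283 for k in("rN","rW","rS")])
print("mag",a(hub-post), a(P["lens"]-post),(-(a(P["lens"]-post)-a(hub-post))+3.14159)%6.283-3.14159)
E
```

```text
nut [ 0.5331 -0.115 ]
hubtop [ 0.5321 -0.1154]
sq [ 0.559  -0.2203]
rN [ 0.6362 -0.0865]
rW [ 0.502  -0.0099]
rS [ 0.4257 -0.1432]
collar [0.5492 0.1029]
lens [0.4407 0.084 ]
dpost [0.5482 0.1036]
dhub [ 0.5307 -0.1166]
cup [ 0.551 -0.331]
bottle [ 0.704 -0.171]
box1 [0.682 0.037]
box2 [ 0.67  -0.042]
box3 [ 0.769 -0.06 ]
box4 [0.786 0.014]
sd_tip [ 0.278 -0.224]
sd_end [ 0.429 -0.338]
hub [ 0.53070796 -0.11498093]
[ 0.53165965 -0.11548093] [0.54873103 0.10325345] 0.21939954729749808
base ang 1.492908019547951 r [np.float64(0.10837300736695951), np.float64(0.10844837477205682), np.float64(0.10964702766381317), np.float64(0.10954608300509502)] 0.10974646238908804
carousel 3.474348079161218 others [np.float64(5.060766044185618), np.float64(0.3518029752588365), np.float64(1.9040341683371755)]
mag -1.6486846340418422 -2.9648152551607434 1.3161306211189014
```

```bash
R='{"travel":[3.3,-1.27,0],"delta_rot":[0,0,0]}'; python3 -m inch '[{"travel":[1.6,-0.6,0],"delta_rot":[0,0,0]},{"travel":[3.3,-1.3,0],"delta_rot":[0,0,0]},{"travel":[3.5,-1.3,0],"delta_rot":[0,0,0]},{"travel":[3.5,-1.3,0],"delta_rot":[0,0,0]},{"travel":[3.5,-1.4,0],"delta_rot":[0,0,0]},{"travel":[3.5,-1.4,0],"delta_rot":[0,0,0]},{"travel":[3.5,-1.4,0],"delta_rot":[0,0,0]},{"travel":[3.5,-1.4,0],"delta_rot":[0,0,0]},{"travel":[3.5,-1.4,0],"delta_rot":[0,0,0]},{"travel":[3.5,-1.4,0],"delta_rot":[0,0,0]},{"travel":[3.5,-1.4,0],"delta_rot":[0,0,0]},{"travel":[3.5,-1.3,0],"delta_rot":[0,0,0]},{"travel":[3.5,-1.3,0],"delta_rot":[0,0,0]},{"travel":[3.5,-1.3,0],"delta_rot":[0,0,0]},{"travel":[2,-0.9,0],"delta_rot":[0,0,0]}]' 0
python3 -m inch '[{"travel":[0,0,0],"delta_rot":[0,0,-0.1]},{"travel":[0,0,0],"delta_rot":[0,0,-0.15]},{"travel":[0,0,0],"delta_rot":[0,0,-0.15]},{"travel":[0,0,0],"delta_rot":[0,0,-0.15]},{"travel":[0,0,0],"delta_rot":[0,0,-0.15]},{"travel":[0,0,0],"delta_rot":[0,0,-0.15]},{"travel":[0,0,0],"delta_rot":[0,0,-0.15]},{"travel":[0,0,0],"delta_rot":[0,0,0]},{"travel":[0,0,0],"delta_rot":[0,0,0]}]'
cat >> h.py <<'E'
from scipy.spatial.transform import Rotation as Ro
def rel(p,yaw):
    """cm in tool axes to world p (x,y,z) and tool-z turn to yaw of the tool x axis"""
    s=robot.sense();R=Ro.from_rotvec(s["ee_rot"]).as_matrix()
    y=np.arctan2(R[1,0],R[0,0]);d=(np.array(p)-s["ee_pos"])
    print("t",s["time"],"pos",s["ee_pos"].round(4),"yaw",y.round(3),"tilt",R[2,2].round(4),"gap",round(s["finger_gap"],3),"F",np.round(s["force"],1),"q",np.round(s["qpos"],2))
    print("travel cm",(R.T@d*100).round(2),"az",round(-((yaw-y+np.pi)%(2*np.pi)-np.pi),3))
HUB=np.array([.5317,-.1155]);POST=np.array([.5487,.1033])
def fing(th,rho=.052,d=.016,c=HUB):
    u=np.array([np.cos(th),np.sin(th)]);t=np.array([-u[1],u[0]]);return c+rho*u-d*t
E
python3 -c "
from h import *
rel([*fing(-.22),.24],1.351)"
```

```text
time: 1.98
ee_pos: [0.5751, -0.1425, 0.242]
ee_rot: [-3.092, -0.554, 0.001]
force: [-0.1, 0.7, 0.7]
finger_gap: -0.002
gripper_force: 0.0
time: 3.1
ee_pos: [0.5741, -0.1443, 0.2423]
ee_rot: [-2.453, -1.962, 0.0]
force: [0.0, -0.4, -0.2]
finger_gap: -0.002
gripper_force: 0.0
t 3.1 pos [ 0.5741 -0.1443  0.2423] yaw 1.349 tilt -1.0 gap -0.002 F [ 0.  -0.4 -0.2] q [-0.38  0.38  0.13  1.32  0.    1.41]
travel cm [0.29 0.43 0.23] az -0.002
```

```bash
python3 -m inch '[{"travel":[0.3,0.43,1],"delta_rot":[0,0,0]},{"travel":[0,0,2.3],"delta_rot":[0,0,0]},{"travel":[0,0,3],"delta_rot":[0,0,0]},{"travel":[0,0,3],"delta_rot":[0,0,0]},{"travel":[0,0,3],"delta_rot":[0,0,0]},{"travel":[0,0,3],"delta_rot":[0,0,0]},{"travel":[0,0,2],"delta_rot":[0,0,0]},{"travel":[0,0,1.5],"delta_rot":[0,0,0]},{"travel":[0,0,1],"delta_rot":[0,0,0]},{"travel":[0,0,0.5],"delta_rot":[0,0,0]},{"travel":[0,0,0],"delta_rot":[0,0,0]},{"travel":[0,0,0],"delta_rot":[0,0,0]}]'
python3 -c "
from h import *
rel([*fing(-.22),.039],1.351)
import cv2
im=robot.capture('top')[160:360,200:560];cv2.imwrite('pics/t1.png',cv2.resize(im,None,fx=2,fy=2)[:,:,::-1])"
```

```text
time: 4.6
ee_pos: [0.5795, -0.1426, 0.0398]
ee_rot: [2.449, 1.966, 0.001]
force: [0.8, -0.4, -0.4]
finger_gap: 0.002
gripper_force: 0.0
t 4.6 pos [ 0.5795 -0.1426  0.0398] yaw 1.353 tilt -1.0 gap 0.002 F [ 0.8 -0.4 -0.4] q [-0.38  0.51 -0.23  0.83 -0.    1.41]
travel cm [ 0.   -0.05  0.08] az 0.002
```

View pics/t1.png

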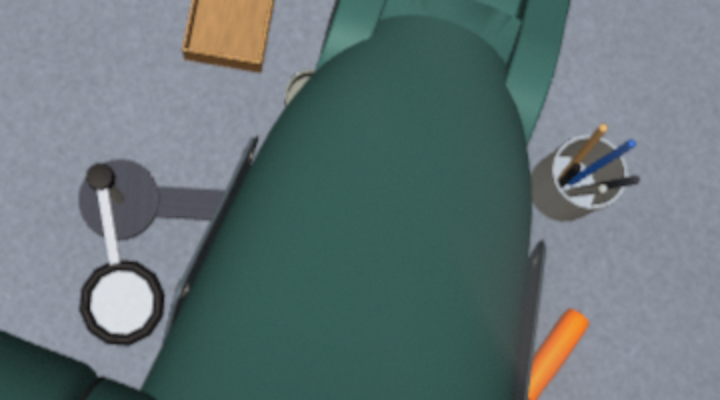

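The arm hides the hub from above and no contact force shows, so the finger is free between the arms. Next I push round.

```bash
python3 -m inch '[{"travel":[0.21,0.06,0],"delta_rot":[0,0,-0.04]},{"travel":[0.42,0.11,0],"delta_rot":[0,0,-0.08]},{"travel":[0.42,0.11,0],"delta_rot":[0,0,-0.08]},{"travel":[0.42,0.11,0],"delta_rot":[0,0,-0.08]},{"travel":[0.42,0.11,0],"delta_rot":[0,0,-0.08]},{"travel":[0.42,0.11,0],"delta_rot":[0,0,-0.08]},{"travel":[0.42,0.11,0],"delta_rot":[0,0,-0.08]},{"travel":[0.42,0.11,0],"delta_rot":[0,0,-0.08]},{"travel":[0.42,0.11,0],"delta_rot":[0,0,-0.08]},{"travel":[0.42,0.11,0],"delta_rot":[0,0,-0.08]}]'
python3 -c "
from h import *
rel([*fing(.54),.039],.54+1.571)"
```

```text
time: 5.9
ee_pos: [0.5847, -0.1027, 0.0395]
ee_rot: [1.54, 2.738, -0.001]
force: [-0.2, -2.4, -0.5]
finger_gap: 0.001
gripper_force: 1.0
t 5.9 pos [ 0.5847 -0.1027  0.0395] yaw 2.117 tilt -1.0 gap 0.001 F [-0.2 -2.4 -0.5] q [-0.31  0.51 -0.24  0.82 -0.    0.71]
travel cm [ 0.03 -0.    0.05] az 0.006
```

```bash
python3 -m inch '[{"travel":[0.42,0.11,0],"delta_rot":[0,0,-0.08]},{"travel":[0.42,0.11,0],"delta_rot":[0,0,-0.08]},{"travel":[0.42,0.11,0],"delta_rot":[0,0,-0.08]},{"travel":[0.42,0.11,0],"delta_rot":[0,0,-0.08]},{"travel":[0.42,0.11,0],"delta_rot":[0,0,-0.08]},{"travel":[0.42,0.11,0],"delta_rot":[0,0,-0.08]},{"travel":[0.42,0.11,0],"delta_rot":[0,0,-0.08]},{"travel":[0.42,0.11,0],"delta_rot":[0,0,-0.08]},{"travel":[0.42,0.11,0],"delta_rot":[0,0,-0.08]},{"travel":[0.42,0.11,0],"delta_rot":[0,0,-0.08]},{"travel":[0.42,0.11,0],"delta_rot":[0,0,-0.08]},{"travel":[0.42,0.11,0],"delta_rot":[0,0,-0.08]},{"travel":[0.42,0.11,0],"delta_rot":[0,0,-0.08]},{"travel":[0.42,0.11,0],"delta_rot":[0,0,-0.08]},{"travel":[0.42,0.11,0],"delta_rot":[0,0,-0.08]},{"travel":[0.42,0.11,0],"delta_rot":[0,0,-0.08]},{"travel":[0.42,0.11,0],"delta_rot":[0,0,-0.08]},{"travel":[0.42,0.11,0],"delta_rot":[0,0,-0.08]},{"travel":[0.42,0.11,0],"delta_rot":[0,0,-0.08]},{"travel":[0.42,0.11,0],"delta_rot":[0,0,-0.08]}]'
python3 -c "
from h import *
rel([*fing(2.14),.039],2.14+1.571)
import cv2
cv2.imwrite('pics/s1.png',cv2.resize(robot.capture('side')[180:380,160:460],None,fx=2.6,fy=2.6)[:,:,::-1])"
```

```text
time: 8.4
ee_pos: [0.5177, -0.0635, 0.0397]
ee_rot: [-0.891, 3.011, -0.001]
force: [2.4, 0.5, 0.1]
finger_gap: -0.001
gripper_force: 0.8
t 8.4 pos [ 0.5177 -0.0635  0.0397] yaw -2.566 tilt -1.0 gap -0.001 F [2.4 0.5 0.1] q [-0.28  0.41 -0.43  0.73  0.   -0.85]
travel cm [0.02 0.07 0.07] az 0.006
```

View pics/s1.png

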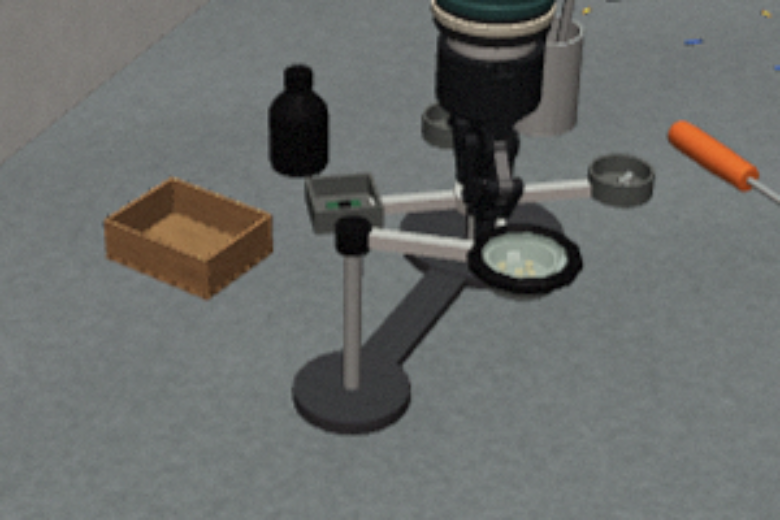

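The side view shows the finger pushing well: the square dish (crop 345,200) is swinging toward the bar, with the stand unmoved. I'll finish with slowing rows.

```bash
python3 -m inch '[{"travel":[0.42,0.11,0],"delta_rot":[0,0,-0.08]},{"travel":[0.42,0.11,0],"delta_rot":[0,0,-0.08]},{"travel":[0.42,0.11,0],"delta_rot":[0,0,-0.08]},{"travel":[0.42,0.11,0],"delta_rot":[0,0,-0.08]},{"travel":[0.42,0.11,0],"delta_rot":[0,0,-0.08]},{"travel":[0.42,0.11,0],"delta_rot":[0,0,-0.08]},{"travel":[0.42,0.11,0],"delta_rot":[0,0,-0.08]},{"travel":[0.42,0.11,0],"delta_rot":[0,0,-0.08]},{"travel":[0.42,0.11,0],"delta_rot":[0,0,-0.08]},{"travel":[0.32,0.08,0],"delta_rot":[0,0,-0.06]},{"travel":[0.21,0.06,0],"delta_rot":[0,0,-0.04]},{"travel":[0.21,0.06,0],"delta_rot":[0,0,-0.04]},{"travel":[0.11,0.03,0],"delta_rot":[0,0,-0.02]},{"travel":[0.1,0.03,0],"delta_rot":[0,0,-0.02]},{"travel":[0,0,0],"delta_rot":[0,0,0]},{"travel":[0,0,0],"delta_rot":[0,0,0]},{"travel":[0,0,0],"delta_rot":[0,0,0]}]'
python3 -c "
from h import *
rel([*fing(3.064),.039],3.064+1.571)
import cv2
for n in ('side','top'): cv2.imwrite(f'pics/{n}2.png',robot.capture(n)[:,:,::-1])
cv2.imwrite('pics/s2.png',cv2.resize(cv2.imread('pics/side2.png')[180:380,220:460],None,fx=3,fy=3))"
```

```text
time: 10.58
ee_pos: [0.4818, -0.095, 0.0393]
ee_rot: [2.108, -2.329, 0.0]
force: [0.1, 0.7, 0.3]
finger_gap: 0.001
gripper_force: 0.2
t 10.575 pos [ 0.4818 -0.095   0.0393] yaw -1.671 tilt -1.0 gap 0.001 F [0.1 0.7 0.3] q [-0.36  0.36 -0.51  0.7  -0.   -1.83]
travel cm [0.06 0.07 0.03] az -0.022
```

View pics/s2.png

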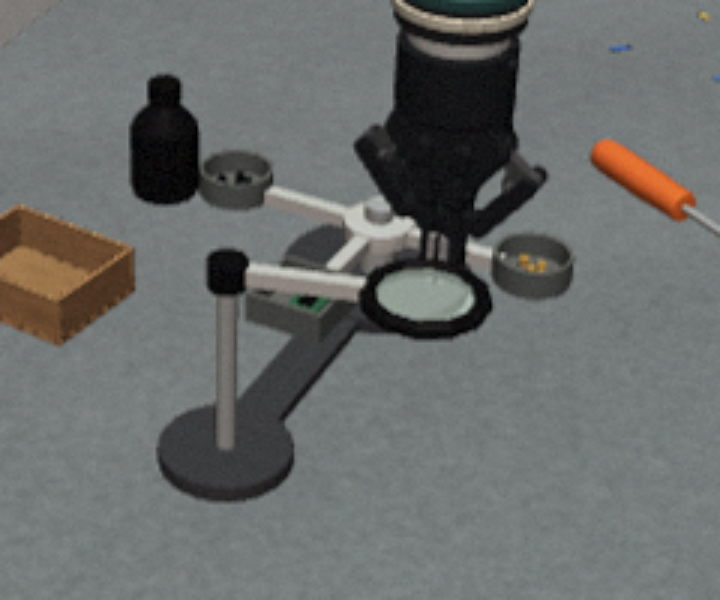

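The side view shows the square dish over the bar with nothing else disturbed. I'll back off, lift and clear to the +y side for a top view.

```bash
python3 -m inch '[{"travel":[-0.4,0,0],"delta_rot":[0,0,0]},{"travel":[0,0,-1.5],"delta_rot":[0,0,0]},{"travel":[0,0,-3],"delta_rot":[0,0,0]},{"travel":[0,0,-4],"delta_rot":[0,0,0]},{"travel":[0,0,-4],"delta_rot":[0,0,0]},{"travel":[0,0,-4],"delta_rot":[0,0,0]},{"travel":[0,0,-2.5],"delta_rot":[0,0,0]},{"travel":[-1.5,0.2,-1],"delta_rot":[0,0,0]},{"travel":[-3,0.5,0],"delta_rot":[0,0,0]},{"travel":[-4,0.7,0],"delta_rot":[0,0,0]},{"travel":[-4,0.7,0],"delta_rot":[0,0,0]},{"travel":[-4,0.7,0],"delta_rot":[0,0,0]},{"travel":[-4,0.7,0],"delta_rot":[0,0,0]},{"travel":[-4,0.7,0],"delta_rot":[0,0,0]},{"travel":[-4,0.7,0],"delta_rot":[0,0,0]},{"travel":[-4,0.7,0],"delta_rot":[0,0,0]},{"travel":[-4,0.7,0],"delta_rot":[0,0,0]},{"travel":[-4,0.7,0],"delta_rot":[0,0,0]},{"travel":[-3,0.5,0],"delta_rot":[0,0,0]}]'
python3 -m inch '[{"travel":[0,0,0],"delta_rot":[0,0,0.1]},{"travel":[0,0,0],"delta_rot":[0,0,0.18]},{"travel":[0,0,0],"delta_rot":[0,0,0.18]},{"travel":[0,0,0],"delta_rot":[0,0,0.18]},{"travel":[0,0,0],"delta_rot":[0,0,0.18]},{"travel":[0,0,0],"delta_rot":[0,0,0.18]},{"travel":[0,0,0],"delta_rot":[0,0,0.18]},{"travel":[0,0,0],"delta_rot":[0,0,0.18]},{"travel":[0,0,0],"delta_rot":[0,0,0.18]},{"travel":[0,0,0],"delta_rot":[0,0,0.18]},{"travel":[0,0,0],"delta_rot":[0,0,0.18]},{"travel":[0,0,0],"delta_rot":[0,0,0.18]},{"travel":[0,0,0],"delta_rot":[0,0,0.18]},{"travel":[0,0,0],"delta_rot":[0,0,0.18]},{"travel":[0,0,0],"delta_rot":[0,0,0.18]},{"travel":[0,0,0],"delta_rot":[0,0,0.18]},{"travel":[0,0,0],"delta_rot":[0,0,0.18]},{"travel":[0,0,0],"delta_rot":[0,0,0.18]},{"travel":[0,0,0],"delta_rot":[0,0,0.1]},{"travel":[0,0,0],"delta_rot":[0,0,0]}]'
python3 -c "
from h import *
rel([*fing(-3.365,.045,.0155,POST),.24],1.348)
import cv2
cv2.imwrite('pics/top3.png',robot.capture('top')[:,:,::-1])
im=cv2.imread('pics/top3.png')[190:340,230:460];cv2.imwrite('pics/crop3.png',cv2.resize(im,None,fx=3.4,fy=3.4,interpolation=cv2.INTER_CUBIC))"
```

```text
time: 13.05
ee_pos: [0.4494, 0.3516, 0.2382]
ee_rot: [2.109, -2.327, -0.001]
force: [0.4, 0.4, -0.3]
finger_gap: 0.002
gripper_force: 0.0
time: 15.55
ee_pos: [0.4499, 0.3498, 0.2385]
ee_rot: [-2.449, -1.968, 0.002]
force: [0.3, 0.2, 0.4]
finger_gap: -0.001
gripper_force: 0.0
t 15.55 pos [0.4499 0.3498 0.2385] yaw 1.354 tilt -1.0 gap -0.001 F [0.3 0.2 0.4] q [0.52 0.34 0.06 1.29 0.   2.31]
travel cm [-20.37  10.46  -0.15] az 0.006
```

View pics/crop3.png

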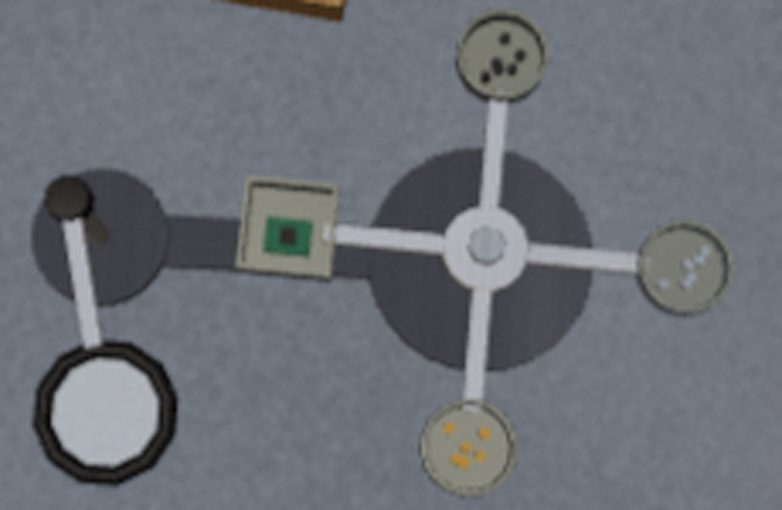

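The square dish mouth is at crop (288,228), the round dishes at (502,57), (685,267), (469,448); the stand and lens are unmoved.

```bash
python3 - <<'E'
from h import *
q=[px2w((230+x/3.4,190+y/3.4),.058)[:2] for x,y in [(288,228),(469,448),(685,267),(502,57)]]
h=np.mean(q,0);print(h,q[0])
b=np.arctan2(*(POST-HUB)[::-1])
for c in(h,HUB):
    print([round(float((np.arctan2(*(p-c)[::-1])-b-k*np.pi/2+np.pi)%(2*np.pi)-np.pi),3) for k,p in enumerate(q)])
v=HUB+(POST-HUB)/.2194*.11;print("view",v,"dish off mm",(q[0]-v)*1000)
E
```

```text
[ 0.53097799 -0.11512597] [ 0.54408502 -0.00668828]
[-0.043, -0.041, -0.038, -0.042]
[-0.036, -0.043, -0.045, -0.039]
view [ 0.54022325 -0.00580082] dish off mm [ 3.86177579 -0.88746327]
```

Carousel is 0.04 rad short, about 4 mm from the spot and inside the 12 mm tolerance. Now the finger goes behind the magnifier's arm.

```bash
python3 -m inch '[{"travel":[-1.2,0.6,0],"delta_rot":[0,0,0]},{"travel":[-3,1.5,0],"delta_rot":[0,0,0]},{"travel":[-3.5,1.8,0],"delta_rot":[0,0,0]},{"travel":[-3.5,1.8,0],"delta_rot":[0,0,0]},{"travel":[-3.5,1.8,0],"delta_rot":[0,0,0]},{"travel":[-3,1.6,0],"delta_rot":[0,0,0]},{"travel":[-1.8,0.9,0],"delta_rot":[0,0,0]},{"travel":[-0.9,0.5,0],"delta_rot":[0,0,0]},{"travel":[0,0,0],"delta_rot":[0,0,0]},{"travel":[0,0,0],"delta_rot":[0,0,0]}]'
python3 -c "
from h import *
rel([*fing(-3.365,.045,.0155,POST),.123],1.348)
a=.08;r=45;d=15.5;print(r*np.sin(a)-d*(np.cos(a)-1), r*(np.cos(a)-1)+d*np.sin(a))"
```

```text
time: 16.85
ee_pos: [0.509, 0.128, 0.2392]
ee_rot: [-2.449, -1.967, 0.0]
force: [1.0, -0.5, 0.2]
finger_gap: -0.0
gripper_force: 0.0
t 16.85 pos [0.509  0.128  0.2392] yaw 1.354 tilt -1.0 gap -0.0 F [ 1.  -0.5  0.2] q [ 0.09  0.26 -0.06  1.25  0.    1.88]
travel cm [ 0.02 -0.08 11.62] az 0.006
3.64573478092217 1.0947545401400514
```

```bash
python3 -m inch '[{"travel":[0,-0.1,1],"delta_rot":[0,0,0]},{"travel":[0,0,2.2],"delta_rot":[0,0,0]},{"travel":[0,0,2.5],"delta_rot":[0,0,0]},{"travel":[0,0,2.5],"delta_rot":[0,0,0]},{"travel":[0,0,2],"delta_rot":[0,0,0]},{"travel":[0,0,1],"delta_rot":[0,0,0]},{"travel":[0,0,0.4],"delta_rot":[0,0,0]},{"travel":[0,0,0],"delta_rot":[0,0,0]}]'
python3 -m inch '[{"travel":[-0.18,-0.05,0],"delta_rot":[0,0,-0.04]},{"travel":[-0.36,-0.11,0],"delta_rot":[0,0,-0.08]},{"travel":[-0.37,-0.11,0],"delta_rot":[0,0,-0.08]},{"travel":[-0.36,-0.11,0],"delta_rot":[0,0,-0.08]},{"travel":[-0.37,-0.11,0],"delta_rot":[0,0,-0.08]},{"travel":[-0.36,-0.11,0],"delta_rot":[0,0,-0.08]},{"travel":[-0.37,-0.11,0],"delta_rot":[0,0,-0.08]},{"travel":[-0.36,-0.11,0],"delta_rot":[0,0,-0.08]},{"travel":[-0.37,-0.11,0],"delta_rot":[0,0,-0.08]},{"travel":[-0.36,-0.11,0],"delta_rot":[0,0,-0.08]},{"travel":[-0.37,-0.11,0],"delta_rot":[0,0,-0.08]},{"travel":[-0.36,-0.11,0],"delta_rot":[0,0,-0.08]},{"travel":[-0.37,-0.11,0],"delta_rot":[0,0,-0.08]},{"travel":[-0.36,-0.11,0],"delta_rot":[0,0,-0.08]},{"travel":[-0.37,-0.11,0],"delta_rot":[0,0,-0.08]},{"travel":[-0.18,-0.05,0],"delta_rot":[0,0,-0.04]},{"travel":[0,0,0],"delta_rot":[0,0,0]}]'
python3 -c "
from h import *
th=-3.365+1.2
rel([*fing(th,.045,.0155,POST),.123],th-np.pi/2)
th=-1.63
rel([*fing(th,.045,.0155,POST),.123],th-np.pi/2)
import cv2
cv2.imwrite('pics/s4.png',cv2.resize(robot.capture('side')[180:380,220:460],None,fx=3,fy=3)[:,:,::-1])"
```

```text
time: 17.85
ee_pos: [0.5083, 0.1278, 0.1235]
ee_rot: [2.45, 1.967, 0.0]
force: [0.2, 0.1, 0.7]
finger_gap: 0.001
gripper_force: 0.0
time: 19.98
ee_pos: [0.5114, 0.0739, 0.1238]
ee_rot: [0.912, 3.005, 0.0]
force: [-0.9, 1.2, 0.9]
finger_gap: 0.001
gripper_force: 0.0
t 19.975 pos [0.5114 0.0739 0.1238] yaw 2.552 tilt -1.0 gap 0.001 F [-0.9  1.2  0.9] q [-0.01  0.32 -0.31  0.95 -0.    0.57]
travel cm [0.1  0.02 0.08] az 0.005
t 19.975 pos [0.5114 0.0739 0.1238] yaw 2.552 tilt -1.0 gap 0.001 F [-0.9  1.2  0.9] q [-0.01  0.32 -0.31  0.95 -0.    0.57]
travel cm [-2.41 -0.15  0.08] az -0.53
```

View pics/s4.png

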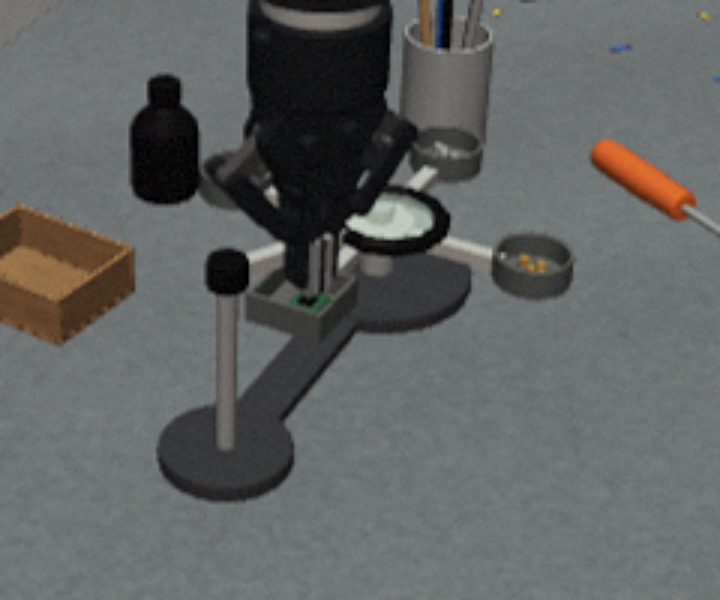

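```bash
python3 - <<'E'
from h import *
f=lambda p:((w2px(p,"side")-[220,180])*3).round()
print("lens at",px2w((220+395/3,180+220/3),.13,"side"))
for r in(0,.02,.04,.06,.11): print(r,f([*(POST+r*np.array([np.cos(-2.165),np.sin(-2.165)])),.13]))
print("tip",f([.5114,.0739,.112]),f([.5114,.0739,.15]))
E
```

```text
lens at [0.4830323  0.01134634 0.13      ]
0 [229. 273.]
0.02 [259. 263.]
0.04 [289. 253.]
0.06 [318. 243.]
0.11 [388. 219.]
tip [310. 289.] [312. 231.]
```

The lens is at crop (395,218), which matches the expected arm angle, and the dish is undisturbed. I'll push the remaining 0.53 rad, slowing at the end.

```bash
python3 -m inch '[{"travel":[-0.18,-0.05,0],"delta_rot":[0,0,-0.04]},{"travel":[-0.36,-0.11,0],"delta_rot":[0,0,-0.08]},{"travel":[-0.37,-0.11,0],"delta_rot":[0,0,-0.08]},{"travel":[-0.36,-0.11,0],"delta_rot":[0,0,-0.08]},{"travel":[-0.37,-0.11,0],"delta_rot":[0,0,-0.08]},{"travel":[-0.28,-0.08,0],"delta_rot":[0,0,-0.06]},{"travel":[-0.18,-0.05,0],"delta_rot":[0,0,-0.04]},{"travel":[-0.18,-0.05,0],"delta_rot":[0,0,-0.04]},{"travel":[-0.14,-0.03,0],"delta_rot":[0,0,-0.03]},{"travel":[0,0,0],"delta_rot":[0,0,0]},{"travel":[0,0,0],"delta_rot":[0,0,0]},{"travel":[0,0,0],"delta_rot":[0,0,0]}]'
python3 -c "
from h import *
th=-1.63
rel([*fing(th,.045,.0155,POST),.123],th-np.pi/2)"
```

```text
time: 21.52
ee_pos: [0.531, 0.0593, 0.1233]
ee_rot: [0.093, 3.14, 0.0]
force: [0.2, -0.0, 0.0]
finger_gap: 0.002
gripper_force: 0.0
t 21.525 pos [0.531  0.0593 0.1233] yaw 3.082 tilt -1.0 gap 0.002 F [ 0.2 -0.   0. ] q [-0.04  0.34 -0.27  0.96  0.    0.02]
travel cm [0.05 0.   0.03] az 0.0
```

```bash
python3 -m inch '[{"travel":[0.4,0,0],"delta_rot":[0,0,0]},{"travel":[0.6,0,0],"delta_rot":[0,0,0]},{"travel":[0,0,-1],"delta_rot":[0,0,0]},{"travel":[0,0,-3],"delta_rot":[0,0,0]},{"travel":[0,0,-4],"delta_rot":[0,0,0]},{"travel":[0,0,-3],"delta_rot":[0,0,0]},{"travel":[0,0,-1],"delta_rot":[0,0,0]},{"travel":[0,2,0],"delta_rot":[0,0,0]},{"travel":[0.5,3.5,0],"delta_rot":[0,0,0]},{"travel":[0.8,4,0],"delta_rot":[0,0,0]},{"travel":[0.8,4,0],"delta_rot":[0,0,0]},{"travel":[0.8,4,0],"delta_rot":[0,0,0]},{"travel":[0.8,4,0],"delta_rot":[0,0,0]},{"travel":[0.8,4,0],"delta_rot":[0,0,0]},{"travel":[0.5,3,0],"delta_rot":[0,0,0]},{"travel":[0,1,0],"delta_rot":[0,0,0]},{"travel":[0,0,0],"delta_rot":[0,0,0]},{"travel":[0,0,0],"delta_rot":[0,0,0]}]'
python3 -c "
from h import *
import cv2
cv2.imwrite('pics/top5.png',robot.capture('top')[:,:,::-1])
im=cv2.imread('pics/top5.png')[190:340,230:460];cv2.imwrite('pics/crop5.png',cv2.resize(im,None,fx=3.4,fy=3.4,interpolation=cv2.INTER_CUBIC))"
```

```text
time: 23.78
ee_pos: [0.4886, 0.3562, 0.2432]
ee_rot: [-0.094, -3.14, 0.0]
force: [0.2, -1.3, 0.2]
finger_gap: -0.001
gripper_force: 0.0
```

View pics/crop5.png

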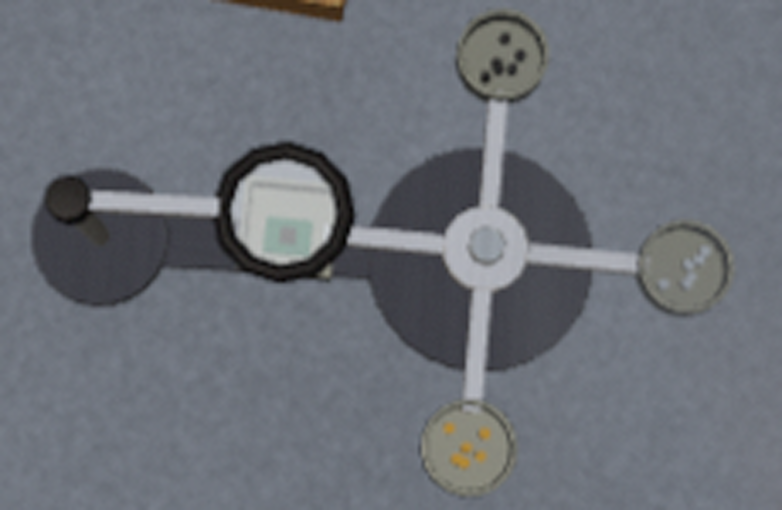

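The lens rim is centred at crop (285,212), the dish is unchanged at (288,228), and the hub, post and other dishes are where they were. Checking the offset with heights.

```bash
python3 - <<'E'
from h import *
l=px2w((230+285/3.4,190+212/3.4),.133)[:2];d=px2w((230+288/3.4,190+228/3.4),.058)[:2]
print(l,d,(l-d)*1000,np.linalg.norm(l-d)*1000,"reach",np.linalg.norm(l-POST))
E
```

```text
[ 0.54039325 -0.00715364] [ 0.54408502 -0.00668828] [-3.69177492 -0.465355  ] 3.7209887612353216 reach 0.1107655562869611
```

Lens is 4 mm from the dish centre and the dish about 4 mm from the viewing spot, both in tolerance. Handing in.

```bash
python3 -c "
from bench import robot
print(robot.hand_in())"
```

```text
the job is handed in; nothing more can be done
None
```

The job is handed in at about 24 s on the robot's clock: the square dish measured about 4 mm from the viewing spot, the lens about 4 mm from the dish's centre, no movement of the stand visible in the pictures, and no sign that anything else was touched; no verdict came back.

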